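# Feed the mincer one piece at a time

## Task

Get the carrot into the electric mincer on the drainer: with your fingertips push the swing cover of its feed throat aside until it is fully open, then push the three carrot pieces on its tray, one after another, through the tray's narrow neck so that each drops down into the throat. Only push: the pieces must not be lifted off the tray. Leave the garlic bulb lying on the tray and everything else on the worktop as it is.

Things in the scene. Friction and masses are not known exactly. Their poses are not given: they have to be found in the camera images.
- mincer: Small white electric mincer with an aluminium feed tray on top; it stands firmly, cannot be shifted. Origin on the drainer under it; its level x axis runs along the tray from the wide back end to the feed throat, y to the left of that, z up. Tray floor flat at z = 125 mm, rim 15 mm high (top z 142 mm). Housing and barrel stay below the tray, out to x = 136 mm.
- pan (a point): On the floor of the tray's wide part (mincer frame x -100, y 0, z 125 mm; axes as mincer). In the mincer frame the wide part is x -190 to -20, y -80 to +80 mm inside its 3 mm walls; then the side walls turn in at 45 degrees as a funnel, from y = +-80 at x = -20 to y = +-26 at x = 34, where the neck begins.
- neck (a point): Middle of the narrow neck of the tray, on its floor (mincer frame x 41, y 0, z 125 mm). It runs x 34 to 48 mm, is 52 mm wide (y -26 to +26), open at the top, its floor level with the tray. One piece fits through, two abreast do not.
- throat (a point): Middle of the mouth of the feed throat at the height of the tray floor (mincer frame x 75, y 0, z 125 mm; axes as mincer). Square shaft x 48 to 102, y -27 to +27 mm, 100 mm deep; the floor simply ends at x = 48, the other three sides have the rim. A piece is in when its centre is at least 8 mm below this point.
- cover (a joint): Swing cover of the throat: 0 closed, 1.6 rad fully open (end stop); starts at 0 to 0.25. Turns level, clockwise from above, about a post at mincer x 110, y 40 mm, with friction: about 1 N at the knob moves it and it stays where left. 3 mm steel disc, 74 mm across, underside 19.5 and top 22.5 mm above the tray floor; closed, no piece passes under it.
- cover_knob (a point): Middle of the black knob on the cover: 18 mm across, 17 mm tall, mincer z 147.5 to 164.5 mm, this point at z 156.5. Closed it stands over the throat (x 75, y 0); opening, it travels towards mincer +y, bulging through x 57, y 40 half-way, to about x 71, y 76 at the stop. A fingertip pushing it from its -y side straight towards mincer +y takes it all the way.
- piece_a_mid (a point): Centre of carrot piece a: a stub standing on its cut face on the tray, 34 mm across, 24 mm high, about 20 g; its point is 12 mm above the tray floor.
- piece_b_mid (a point): Centre of carrot piece b: 32 mm across, 25 mm high, about 20 g; its point is 12.5 mm above the tray floor.
- piece_c_mid (a point): Centre of carrot piece c: 33 mm across, 23 mm high, about 20 g; its point is 11.5 mm above the tray floor.
- garlic: Whole garlic bulb, 60 mm across and 59 mm high, lying in the middle of the tray's back end (mincer frame about x -156, y 0 mm); origin at its underside. To be left alone.
- stomper: Wooden stomper of the mincer, 46 mm across, 142 mm high, standing on the right drainer; origin at its underside. To be left alone.
- mug: Mug, 92 mm across, 95 mm high, on the right drainer; origin at its underside. To be left alone.
- pepper: Dark wooden pepper mill, 58 mm across, 150 mm high, back right; origin at its underside. To be left alone.
- salt: Salt shaker, 44 mm across, 90 mm high, back right; origin at its underside. To be left alone.

How it is judged:
By the outcome, as a careful person would: the job done as asked, in the order asked, and still so for the second after the job is handed in, with the robot touching nothing.
It also fails if it takes over 61 s, if anything falls off the work surface, if the arm or the gripper's body presses on something with over 40 N, if the wrist force passes 120 N, or if a joint passes its speed limit or range.

## Robot

A 7-joint arm with a two-finger parallel gripper is mounted at the origin on a cart in front of the work surface, level with it; the furniture and walls round the work are solid. World frame = base frame: x ahead of the robot, y to its left, z up, the work surface at z = 0. Lengths are in m, angles in rad, forces in N, time in s.
With the tool pointing down it reaches from about 0.4 to 0.85 m from the base axis. Payload 4.5 kg.
Tool frame: the origin (TCP) lies at the very end of the fingers, on their centre line; the grasp point (between the pads) lies 19 mm behind it; y points along the fingers, x is the direction in which the jaws open and shut, and the axes are right-handed (so a half turn about y gives the same grasp; the last joint's range is limited). The gripper opens to 88 mm and grips with 3 to 60 N. Pads are 18 mm wide; open, the fingers measure 123 mm over their backs; the gripper's body (75 mm by 187 mm) begins 45 mm behind the grasp point.
Start: joints at [-1.137, 0.689, -0.195, 1.565, 0.157, 0.902, -0.215], TCP at [0.243, 0.576, 0.239] pointing down, gripper open.
Joint ranges: [-3.01, 3.01], [-0.46, 2.08], [-1.47, 1.51], [0.13, 2.56], [-1, 4.14], [0.04, 2.09], [-2.66, 2.66]. Speed limits (rad/s): [2.57, 2.57, 3.14, 3.14, 3.14, 3.14, 3.14].

## Interface

Orientations are given as a unit quaternion [x, y, z, w].
In Python, from plant import r gives the robot as it stands.
- The arm moves only by the shell command python3 -m inch 'ROWS' [OPENING] [FORCE]. ROWS is JSON, a list of rows, each a list of 6 numbers: the shift along the tool's x, y, z in mm, then the turn, a rotation vector about the tool's x, y, z in rad. In form: [[x, y, z, ax, ay, az], ...]. A call has 1 to 12 rows; each row shifts and turns the commanded pose from where the row before left it, along the tool's axes as they then stand; what a row does not reach is not made up. A row lasts 1/12 s, in which the tool goes at most 41.7 mm and 7.16 degrees, less where a joint would pass 70% of its speed; a pose out of reach is approached as far as the arm can. A call is refused whole if a number of a shift passes 41.7 or a number of a turn 0.125, either way. A call with a gripper value outside its range is refused whole. OPENING is the finger opening in mm, from 0 to 88.1, set as the call begins (- or left out, the last holds). The fingers move at their own pace and stop on an object; FORCE is the grip in N (left out, the last holds). Time passes only in rows, so rows that do not move let the fingers close. It gives the time, the measured TCP pose, the force and the opening at its end, in the units of the state.
- r.get_state(): the state, without advancing time (a new reading comes with each control period).
- r.snapshot(name): name is "side" or "top"; returns a dict with "img" (400x640x3 uint8, red, green, blue), "range_z" (400x640 float32, m along the optical axis (not along the pixel's ray), 0 where there is no reading), "mtx" (3x3 intrinsics, pixels), "k1" (the pictures are not rectified: a ray, as slopes to the right and down, at radius r is drawn at 1 + k1 r^2 times it, then the intrinsics apply), "camera_from_world" (4x4, takes a point from world to camera coordinates). Camera axes: x right, y down, z forward; pixel columns grow to the right and rows downward; lengths in m; the calibration is good to about 2 mm. A picture is of the moment at which its call begins.
- r.finish_job(): hands the job in, once; it reports no verdict.
The state is a dict: "clock": time; "q": joint angles; "qd": joint speeds; "joint_torque": joint torques, N m; "tool_pos": TCP position; "eef_rot": TCP orientation; "contact_force": force on the tool from outside, world axes, zero at the start; "moment": the same for the moment, N m; "opening": opening from 0.0 (shut) to 1.0 (fully open).
Only numpy, scipy, OpenCV 4.12 (cv2) and the standard library are available. Lean on these libraries where they do the work, as an engineer would, in place of code of your own. Each camera call takes 0.05 s, during which the arm holds its last target.

## Working session

There is one attempt and no reset: what is moved stays moved. The work goes in short steps, Python scripts to look and compute and a shell command to move; the robot and the scene stay as the last step left them, time stands still between calls to the robot, and variables do not carry over. Pictures are saved under pics/ and viewed, and the job is handed in when it is done.

```bash
ls; mkdir -p pics
python3 - <<'E'
from plant import r
import cv2,numpy as np
s=r.get_state();print({k:np.round(v,3).tolist() for k,v in s.items()})
for n in("side","top"):
    d=r.snapshot(n);cv2.imwrite(f"pics/{n}0.png",d["img"][:,:,::-1]);np.savez(f"pics/{n}0.npz",**d);print(n,d["mtx"],d["k1"],d["camera_from_world"].round(3))
E
```

```text
pics
{'clock': 0.0, 'q': [-1.137, 0.69, -0.194, 1.566, 0.157, 0.902, -0.215], 'qd': [0.0, 0.002, 0.0, 0.001, -0.001, -0.001, 0.002], 'joint_torque': [0.001, -52.756, -1.267, -15.344, -0.053, 0.006, 0.0], 'tool_pos': [0.243, 0.575, 0.238], 'eef_rot': [0.59, 0.39, -0.391, -0.589], 'contact_force': [-0.575, -0.207, 0.179], 'moment': [0.015, 0.005, 0.027], 'opening': 0.998}
side [[368.22642867   0.         316.28729706]
 [  0.         368.22642867 192.59496857]
 [  0.           0.           1.        ]] -0.07112306289490003 [[ 0.724 -0.69  -0.01  -0.369]
 [-0.498 -0.513 -0.699  0.358]
 [ 0.477  0.51  -0.716  0.889]
 [ 0.     0.     0.     1.   ]]
top [[424.92077251   0.         320.62410889]
 [  0.         424.92077251 196.20908586]
 [  0.           0.           1.        ]] -0.0002072999083339544 [[-0.013 -1.     0.016  0.019]
 [-0.994  0.011 -0.108  0.513]
 [ 0.108 -0.018 -0.994  1.274]
 [ 0.     0.     0.     1.   ]]
```

View pics/side0.png

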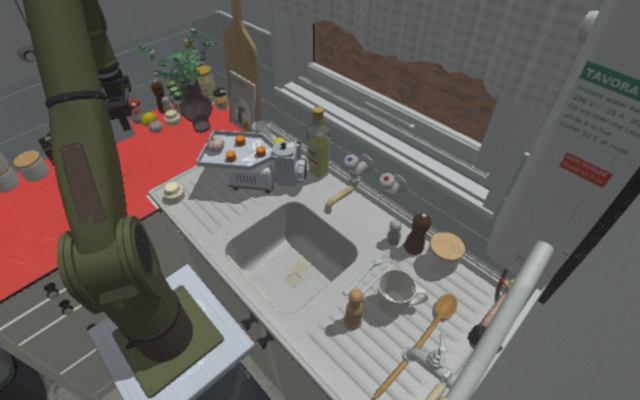

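View pics/top0.png

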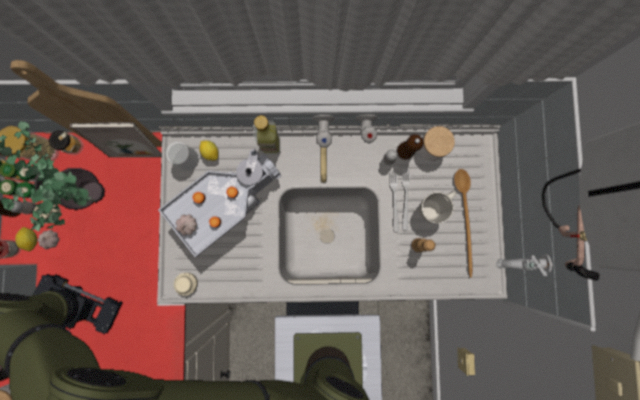

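Run:
```python
import cv2
a=cv2.imread("pics/top0.png")[130:270,150:310];cv2.imwrite("pics/topc.png",cv2.resize(a,None,fx=5,fy=4.2857 if 0 else 5,interpolation=cv2.INTER_CUBIC)[:600])
a=cv2.imread("pics/side0.png")[115:205,185:345];cv2.imwrite("pics/sidec.png",cv2.resize(a,None,fx=5,fy=5,interpolation=cv2.INTER_CUBIC))
```

```text
(no output)
```

View pics/topc.png

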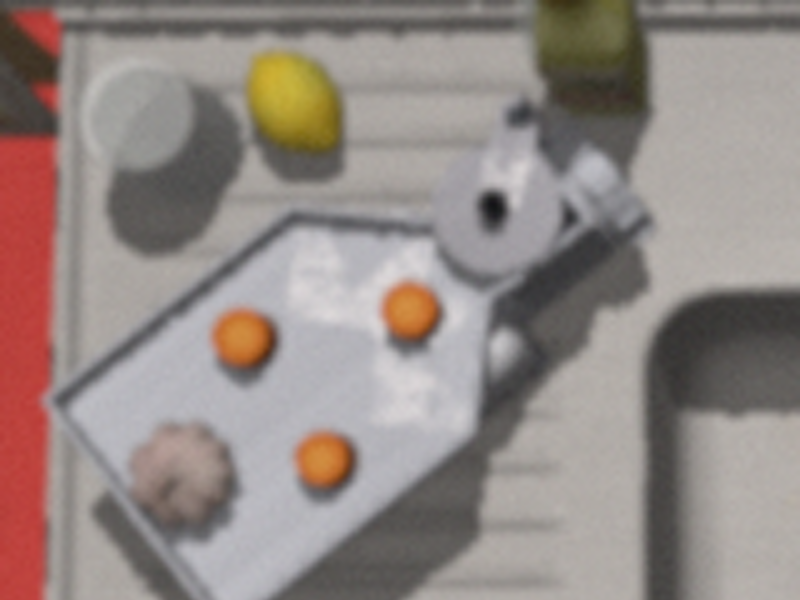

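View pics/sidec.png

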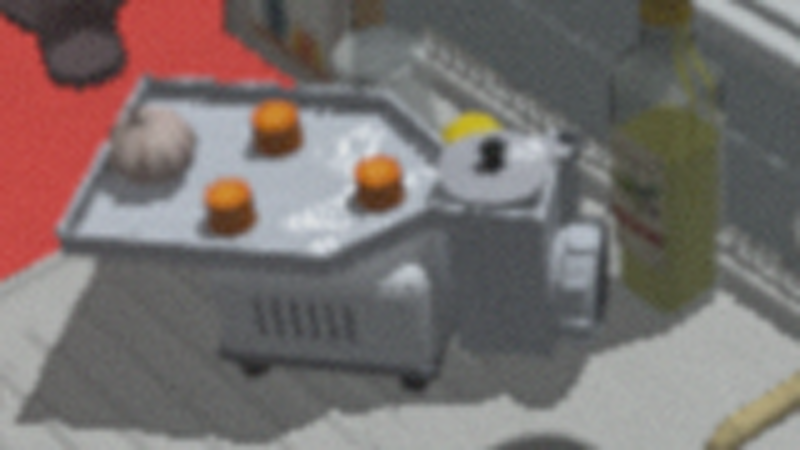

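```bash
cat > h.py <<'E'
import numpy as np,cv2
def load(n): return dict(np.load(f"pics/{n}.npz"))
def proj(d,P):
    P=np.atleast_2d(P);C=d["camera_from_world"];c=P@C[:3,:3].T+C[:3,3]
    s=c[:,:2]/c[:,2:];r2=(s**2).sum(1,keepdims=True);s=s*(1+float(d["k1"])*r2)
    return s@d["mtx"][:2,:2].T+d["mtx"][:2,2]
def ray(d,uv):
    uv=np.atleast_2d(np.array(uv,float));s0=(uv-d["mtx"][:2,2])/d["mtx"][0,0];s=s0.copy()
    for _ in range(20): s=s0/(1+float(d["k1"])*(s**2).sum(1,keepdims=True))
    C=d["camera_from_world"];R=C[:3,:3];o=-R.T@C[:3,3]
    return o,np.c_[s,np.ones(len(s))]@R
def atz(d,uv,z):
    o,v=ray(d,uv);return o+v*((z-o[2])/v[:,2])[:,None]
def depth(d,uv):
    o,v=ray(d,uv);z=np.array([d["range_z"][int(round(b)),int(round(a))] for a,b in np.atleast_2d(uv)]);return o+v*z[:,None]
E
python3 - <<'E'
from h import *
from scipy.optimize import least_squares
T=load("top0");S=load("side0")
mt=[(-193,83,142),(-19,83,142),(-19,-83,142)]
ut=np.array([(52,402),(292,212),(478,436)])/5+[150,130]
ms=[(-193,83,142),(-193,-83,142),(-19,-83,142),(-19,83,142)]
us=np.array([(145,80),(62,243),(325,258),(380,90)])/5+[185,115]
def w(p,m):
    c,s=np.cos(p[3]),np.sin(p[3]);m=np.array(m)/1000
    return np.c_[p[0]+c*m[:,0]-s*m[:,1],p[1]+s*m[:,0]+c*m[:,1],p[2]+m[:,2]]
f=lambda p:np.r_[(proj(T,w(p,mt))-ut).ravel(),(proj(S,w(p,ms))-us).ravel()]
q=least_squares(f,[.5,.3,0,-.6]);p=q.x;print(p,q.fun.round(1))
np.save("pose.npy",p)
def inv(P):
    c,s=np.cos(p[3]),np.sin(p[3]);d=np.array(P)-p[:3];return np.c_[c*d[:,0]+s*d[:,1],-s*d[:,0]+c*d[:,1],d[:,2]]*1000
ct=np.array([(410,308),(244,337),(325,460),(492,205),(182,475),(520,108),(488,290)])/5+[150,130]
hz=[24,24,24,39.5,40,30,17]
for u,h in zip(ct,hz): print(u,"top",inv(atz(T,[u],p[2]+.125+h/1000)).round(1),"dep",inv(depth(T,[u])).round(1))
cs=np.array([(378,165),(276,111),(229,188),(492,143)])/5+[185,115]
for u,h in zip(cs,hz): print(u,"side",inv(atz(S,[u],p[2]+.125+h/1000)).round(1),"dep",inv(depth(S,[u])).round(1))
E
```

```text
[ 5.22929193e-01  2.60210167e-01 -2.30534295e-04 -8.84479098e-01] [-1.1  0.6  0.4 -1.3  0.6 -0.7 -1.2  0.1 -1.7 -0.6  0.2  0.5  1.5  1.2]
[232.  191.6] top [[ -5.1  -5.1 149. ]] dep [[ -5.2  -4.7 147.2]]
[198.8 197.4] top [[-85.3  41.  149. ]] dep [[-85.7  41.8 146.2]]
[215. 222.] top [[-93.5 -40.8 149. ]] dep [[-92.9 -41.5 152.9]]
[248.4 171. ] top [[ 66.2   7.3 164.5]] dep [[ 66.2   7.1 165.3]]
[186.4 225. ] top [[-155.2   -0.6  165. ]] dep [[-153.4   -2.6  174. ]]
[254.  151.6] top [[112.5  42.  155. ]] dep [[112.6  42.4 153.6]]
[247.6 188. ] top [[ 34.1 -23.5 142. ]] dep [[ 34.1 -23.7 142.9]]
[260.6 148. ] side [[ -5.8   2.  149. ]] dep [[ -6.    2.6 148.5]]
[240.2 137.2] side [[-86.1  50.2 149. ]] dep [[-85.2  48.  150.8]]
[230.8 152.6] side [[-94.3 -30.6 149. ]] dep [[-92.2 -35.3 153.1]]
[283.4 143.6] side [[ 67.1  12.6 164.5]] dep [[ 67.5  10.8 165.9]]
```

Run:
```python
import cv2
a=cv2.imread("pics/top0.png")
cv2.imwrite("pics/tA.png",cv2.resize(a[195:265,155:255],None,fx=8,fy=8,interpolation=cv2.INTER_CUBIC))
cv2.imwrite("pics/tB.png",cv2.resize(a[145:220,190:290],None,fx=8,fy=8,interpolation=cv2.INTER_CUBIC))
```

```text
(no output)
```

View pics/tA.png

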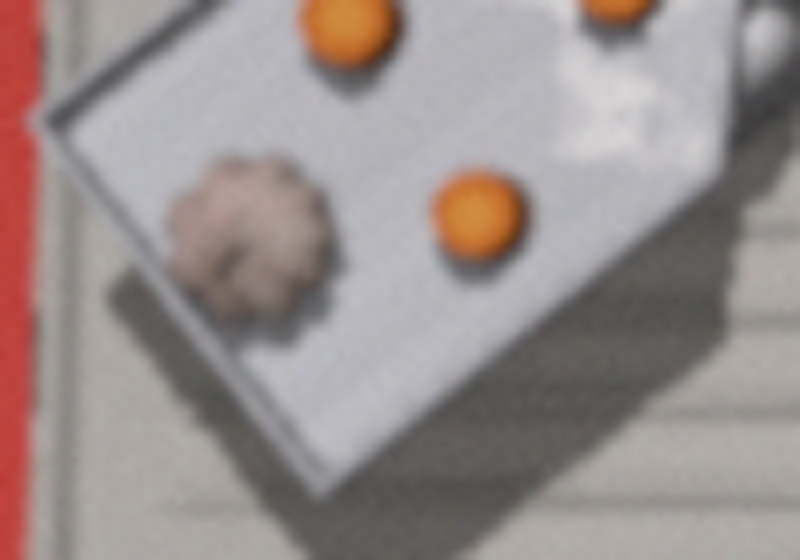

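View pics/tB.png

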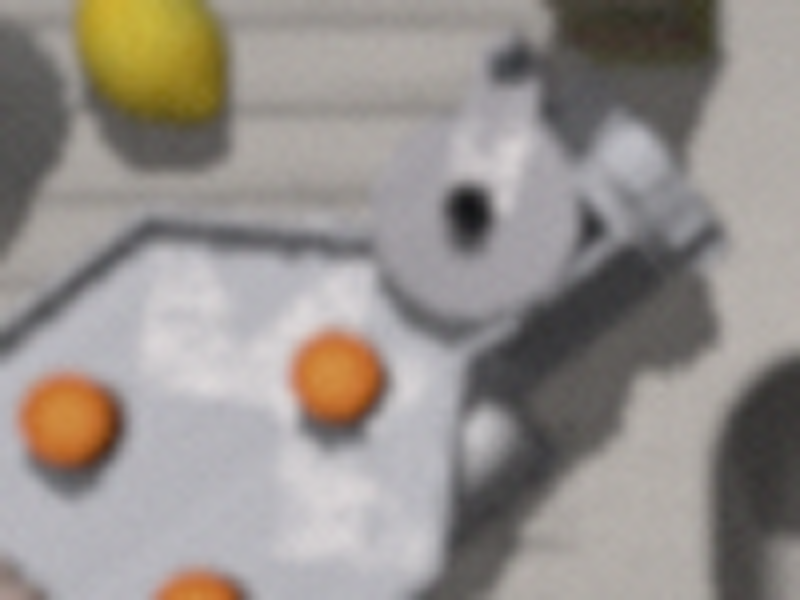

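```bash
cat >> h.py <<'E'
def w(p,m):
    c,s=np.cos(p[3]),np.sin(p[3]);m=np.atleast_2d(m)/1000
    return np.c_[p[0]+c*m[:,0]-s*m[:,1],p[1]+s*m[:,0]+c*m[:,1],p[2]+m[:,2]]
def inv(p,P):
    c,s=np.cos(p[3]),np.sin(p[3]);d=np.array(P)-p[:3];return np.c_[c*d[:,0]+s*d[:,1],-s*d[:,0]+c*d[:,1],d[:,2]]*1000
E
python3 - <<'E'
from h import *
from scipy.optimize import least_squares
T=load("top0");S=load("side0")
mt=[(-193,83,142),(-193,-83,142),(-19,-83,142),(-19,83,142),(35,-29,142),(110,40,152)]
ut=np.array([(160.2,209.7),(194.7,257.1),(245.6,216.2),(207.9,172.2),(248.1,189.4),(254.4,152.2)])-.44
f=lambda p:(proj(T,w([p[0],p[1],0,p[2]],mt))-ut).ravel()
q=least_squares(f,[.5,.3,-.6]);p=np.array([q.x[0],q.x[1],0,q.x[2]]);print(p,q.fun.reshape(-1,2).round(1))
np.save("pose.npy",p)
ms=[(-193,83,142),(-193,-83,142),(-19,-83,142),(-19,83,142)]
us=np.array([(145,80),(62,243),(325,258),(380,90)])/5+[184.6,114.6]
print("side resid",(proj(S,w(p,ms))-us).round(1).tolist())
A=np.array([155,195])-.44;B=np.array([190,145])-.44
pts=dict(p1=(B+np.array([337,376])/8,149),p2=(A+np.array([350,22])/8,149),p3=(A+np.array([478,214])/8,149),knob=(B+np.array([467,208])/8,164.5),garlic=(A+np.array([252,237])/8,165))
for k,(u,h) in pts.items(): print(k,u,inv(p,atz(T,[u],h/1000)).round(1),"dep",inv(p,depth(T,[u])).round(1))
# orange blob centroid
for d,n in((T,'T'),(S,'S')):
    hsv=cv2.cvtColor(d["img"],cv2.COLOR_RGB2HSV);m=((hsv[...,0]>5)&(hsv[...,0]<20)&(hsv[...,1]>170)&(hsv[...,2]>110)).astype(np.uint8)
    k,l,st,c=cv2.connectedComponentsWithStats(m)
    for i in range(1,k):
        if st[i,4]>40: print(n,st[i],c[i],inv(p,atz(d,[c[i]],.147 if n=='T' else .140)).round(1))
E
```

```text
[ 0.52440292  0.26256233  0.         -0.89467112] [[-1.5  0.4]
 [ 0.8 -0.2]
 [-0.1  0.4]
 [ 0.7 -1.4]
 [ 0.6 -0. ]
 [-0.6  0.9]]
side resid [[-0.4, -0.4], [-1.3, -1.3], [0.3, 0.1], [2.1, 1.1]]
p1 [231.685 191.56 ] [[ -4.7  -7.1 149. ]] dep [[ -4.9  -6.7 147. ]]
p2 [198.31 197.31] [[-85.7  38.5 149. ]] dep [[-85.2  37.6 152.6]]
p3 [214.31 221.31] [[-92.4 -41.7 149. ]] dep [[-92.  -42.2 151.4]]
knob [247.935 170.56 ] [[ 66.8   7.  164.5]] dep [[ 66.9   6.9 165.1]]
garlic [186.06  224.185] [[-153.6   -2.5  165. ]] dep [[-152.5   -3.7  170.3]]
T [228 188   9   9  68] [232.05882353 191.97058824] [[ -4.8  -8.3 147. ]]
T [194 193  10  10  79] [198.46835443 197.29113924] [[-85.6  38.8 147. ]]
T [210 218  10   9  68] [214.66176471 221.60294118] [[-92.4 -42.6 147. ]]
```

```bash
cat >> h.py <<'E'
from scipy.spatial.transform import Rotation as R
def plan(x,y,z,yawdeg,flip=1):
    """rows summary: from current state to mincer pose (mm), jaw axis at yawdeg in mincer frame, tool down"""
    from plant import r
    p=np.load("pose.npy");s=r.get_state();Q=R.from_quat(s["eef_rot"]);t=np.array(s["tool_pos"])
    a=p[3]+np.radians(yawdeg);jx=np.array([np.cos(a),np.sin(a),0]);jy=np.array([0,0,-1.])
    G=R.from_matrix(np.c_[jx,jy,np.cross(jx,jy)])
    tgt=w(p,[(x,y,z)])[0]
    rv=(Q.inv()*G).as_rotvec()
    print("clock",s["clock"],"now mincer",inv(p,t).round(1),"F",np.round(s["contact_force"],1),"open",round(s["opening"],3))
    M=Q.as_matrix();ang=np.degrees(np.arctan2(M[1,0],M[0,0])-p[3]);print("jaw yaw in mincer",((ang+180)%360-180).round(1),"tooly",M[:,1].round(3))
    print("shift in cur tool mm",(Q.inv().apply(tgt-t)*1000).round(1),"in target-oriented tool",(G.inv().apply(tgt-t)*1000).round(1),"turn",rv.round(3))
E
python3 - <<'E'
from h import *
plan(63,-40,220,90);plan(63,-40,220,-90);plan(63,-40,220,0);plan(63,-40,220,180)
p=np.load("pose.npy");T=load("top0")
for n,u in dict(bottle=(262,122),bottle2=(267,140),glass=(178,153),lemon=(208,150),board=(140,140),tap=(324,170),plug=(185,285)).items(): print(n,inv(p,depth(T,[u])).round(0),depth(T,[u]).round(3))
E
```

```text
Traceback (most recent call last):
  File "h.py", line 30, in plan
    print("clock",s["clock"],"now mincer",inv(p,t).round(1),"F",np.round(s["contact_force"],1),"open",round(s["opening"],3))
                                          ~~~^^^^^
  File "h.py", line 20, in inv
    c,s=np.cos(p[3]),np.sin(p[3]);d=np.array(P)-p[:3];return np.c_[c*d[:,0]+s*d[:,1],-s*d[:,0]+c*d[:,1],d[:,2]]*1000
                                                                     ~^^^^^
IndexError: too many indices for array: array is 1-dimensional, but 2 were indexed
```

```bash
sed -i 's/d=np.array(P)-p\[:3\]/d=np.atleast_2d(P)-p[:3]/' h.py
python3 - <<'E'
from h import *
plan(63,-40,220,90);plan(63,-40,220,-90);plan(63,-40,220,0);plan(63,-40,220,180)
p=np.load("pose.npy");T=load("top0")
for n,u in dict(bottle=(262,122),bottle2=(267,140),glass=(178,153),lemon=(208,150),board=(140,140),tap=(324,170),plug=(185,285)).items(): print(n,inv(p,depth(T,[u])).round(0),depth(T,[u]).round(3))
E
```

```text
clock 0.1 now mincer [[-419.9  -23.8  238. ]] F [-0.4  0.5 -0.9] open 1.001
jaw yaw in mincer 118.4 tooly [-0.001 -0.002 -1.   ]
shift in cur tool mm [-243.6   18.4 -417.2] in target-oriented tool [ -16.2   18.  -482.9] turn [ 0.     0.495 -0.002]
clock 0.1 now mincer [[-419.9  -23.8  238. ]] F [-0.4  0.5 -0.9] open 1.001
jaw yaw in mincer 118.4 tooly [-0.001 -0.002 -1.   ]
shift in cur tool mm [-243.6   18.4 -417.2] in target-oriented tool [ 16.2  18.  482.9] turn [-2.000e-03 -2.647e+00 -1.000e-03]
clock 0.1 now mincer [[-419.9  -23.8  238. ]] F [-0.4  0.5 -0.9] open 1.001
jaw yaw in mincer 118.4 tooly [-0.001 -0.002 -1.   ]
shift in cur tool mm [-243.6   18.4 -417.2] in target-oriented tool [482.9  18.  -16.2] turn [ 2.000e-03  2.066e+00 -1.000e-03]
clock 0.1 now mincer [[-419.9  -23.8  238. ]] F [-0.4  0.5 -0.9] open 1.001
jaw yaw in mincer 118.4 tooly [-0.001 -0.002 -1.   ]
shift in cur tool mm [-243.6   18.4 -417.2] in target-oriented tool [-482.9   18.    16.2] turn [-1.000e-03 -1.076e+00 -2.000e-03]
bottle [[173.  59. 266.]] [[0.679 0.164 0.266]]
bottle2 [[159.  35. 189.]] [[0.651 0.16  0.189]]
glass [[-60. 194.  92.]] [[0.638 0.43  0.092]]
lemon [[ 11. 158.  55.]] [[0.655 0.353 0.055]]
board [[-118.  284.  115.]] [[0.672 0.533 0.115]]
tap [[ 243. -113.   65.]] [[0.588 0.003 0.065]]
plug [[-288. -116.   51.]] [[0.254 0.414 0.051]]
```

```bash
python3 -m inch '[[0,0,0,0,0.124,0],[0,0,0,0,0.124,0],[0,0,-15,0,0.124,0],[0,0,-25,0,0.123,0],[0,0,-36,0,0,0],[0,0,-38,0,0,0],[0,0,-38,0,0,0],[0,0,-38,0,0,0],[-4,0,-38,0,0,0],[-4,0,-38,0,0,0],[-4,0,-38,0,0,0],[-4,0,-38,0,0,0]]' 0 20
python3 - <<'E'
from h import *
plan(63,-40,220,90)
E
```

```text
clock: 1.1
tool_pos: [0.4501, 0.3019, 0.2385]
eef_rot: [0.667, 0.234, -0.235, -0.667]
contact_force: [-0.1, -0.5, 0.0]
opening: 0.121
clock 1.1 now mincer [[-77.1 -33.3 238.5]] F [-0.1 -0.5  0. ] open 0.121
jaw yaw in mincer 90.0 tooly [-0.001 -0.    -1.   ]
shift in cur tool mm [  -6.7   18.5 -140.1] in target-oriented tool [  -6.7   18.5 -140.1] turn [-0.     0.    -0.001]
```

```bash
python3 -m inch '[[0,0,0,0,0,0],[0,0,-30,0,0,0],[0,0,-30,0,0,0],[0,0,-25,0,0,0],[0,5,-20,0,0,0],[0,5,0,0,0,0],[0,0,0,0,0,0]]'
python3 - <<'E'
from h import *
from plant import r
plan(63,-40,152,90)
for n in("side","top"):
    d=r.snapshot(n);cv2.imwrite(f"pics/{n}1.png",d["img"][:,:,::-1]);np.savez(f"pics/{n}1.npz",**d)
a=cv2.imread("pics/side1.png")[85:205,185:345];b=cv2.imread("pics/top1.png")[130:250,170:330]
cv2.imwrite("pics/c1.png",cv2.resize(np.hstack([a,b]),(800,300),interpolation=cv2.INTER_CUBIC))
E
```

```text
clock: 1.68
tool_pos: [0.5149, 0.2207, 0.2275]
eef_rot: [0.667, 0.233, -0.235, -0.667]
contact_force: [0.0, 0.3, -0.6]
opening: 0.005
clock 1.6833 now mincer [[ 26.7 -33.7 227.5]] F [ 0.   0.3 -0.6] open 0.005
jaw yaw in mincer 89.9 tooly [-0.002 -0.001 -1.   ]
shift in cur tool mm [ -6.1  75.5 -36.4] in target-oriented tool [ -6.3  75.5 -36.3] turn [-0.001 -0.003 -0.002]
```

View pics/c1.png

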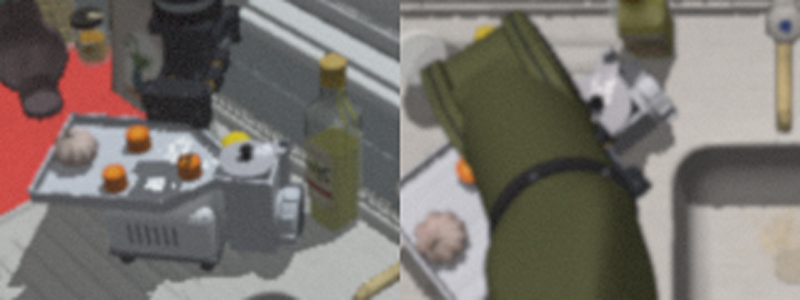

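```bash
python3 -m inch '[[-3,0,-18,0,0,0],[-3,0,-18,0,0,0],[0,20,0,0,0,0],[0,20,0,0,0,0],[0,15,0,0,0,0],[0,10,0,0,0,0],[0,5,0,0,0,0],[0,0,0,0,0,0],[0,0,0,0,0,0]]'
python3 - <<'E'
from h import *
from plant import r
plan(63,-40,152,90)
d=r.snapshot("side");cv2.imwrite("pics/side2.png",d["img"][:,:,::-1])
a=cv2.imread("pics/side2.png")[115:205,215:335]
cv2.imwrite("pics/c2.png",cv2.resize(a,None,fx=6,fy=6,interpolation=cv2.INTER_CUBIC))
E
```

```text
clock: 2.53
tool_pos: [0.5332, 0.1908, 0.1592]
eef_rot: [-0.667, -0.235, 0.235, 0.667]
contact_force: [-1.0, 0.0, 0.2]
opening: 0.006
clock 2.5333 now mincer [[ 61.5 -38.1 159.2]] F [-1.   0.   0.2] open 0.006
jaw yaw in mincer 90.1 tooly [ 0.     0.001 -1.   ]
shift in cur tool mm [-1.9  7.2 -1.5] in target-oriented tool [-1.9  7.2 -1.5] turn [-0.     0.001  0.001]
```

View pics/c2.png

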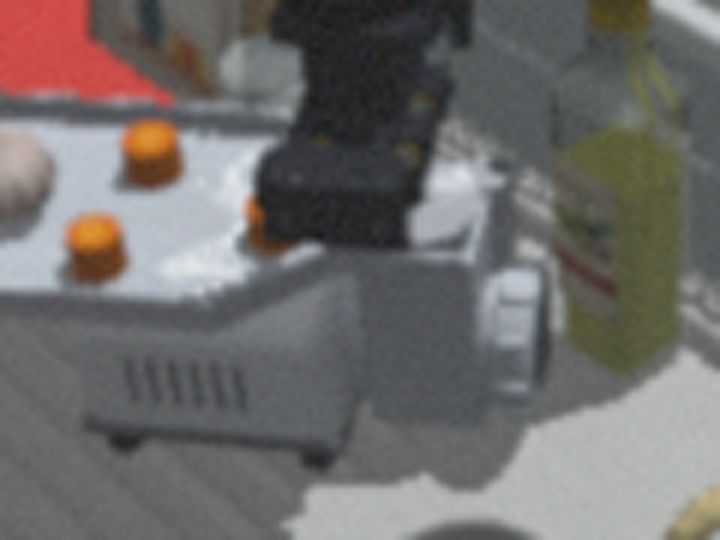

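```bash
python3 -m inch '[[0,7,0,0,0,0],[0,0,-2,0,0,0],[8,0,0,0,0,0],[8,0,0,0,0,0],[8,0,0,0,0,0],[8,0,0,0,0,0],[8,0,0,0,0,0],[8,0,0,0,0,0],[8,0,0,0,0,0],[0,0,0,0,0,0],[0,0,0,0,0,0]]'
python3 - <<'E'
from h import *
plan(63,50,152,90)
E
```

```text
clock: 3.5
tool_pos: [0.5795, 0.224, 0.1519]
eef_rot: [-0.667, -0.235, 0.234, 0.667]
contact_force: [-0.6, -1.2, -0.5]
opening: 0.003
clock 3.5 now mincer [[ 64.5  18.8 151.9]] F [-0.6 -1.2 -0.5] open 0.003
jaw yaw in mincer 90.0 tooly [ 0.002  0.001 -1.   ]
shift in cur tool mm [31.2 -0.   1.5] in target-oriented tool [31.2 -0.1  1.5] turn [0.001 0.    0.002]
```

```bash
python3 -m inch '[[7,0,1,0,0,0],[7,0,0,0,0,0],[7,0,0,0,0,0],[5,0,0,0,0,0],[0,0,0,0,0,0],[0,0,0,0,0,0]]'; python3 -m inch '[[2,0,0,0,0,0],[2,0,0,0,0,0],[0,0,0,0,0,0]]';python3 -m inch '[[1.5,0,0,0,0,0],[0,0,0,0,0,0]]';python3 - <<'E'
from h import *
plan(63,50,152,90)
from plant import r
d=r.snapshot("side");cv2.imwrite("pics/side2.png",d["img"][:,:,::-1])
a=cv2.imread("pics/side2.png")[115:205,215:335]
cv2.imwrite("pics/c3.png",cv2.resize(a,None,fx=6,fy=6,interpolation=cv2.INTER_CUBIC))
E
```

```text
clock: 4.0
tool_pos: [0.5984, 0.2416, 0.1518]
eef_rot: [-0.667, -0.235, 0.234, 0.668]
contact_force: [-0.3, -0.5, 0.6]
opening: 0.004
clock: 4.25
tool_pos: [0.6011, 0.2429, 0.1518]
eef_rot: [0.667, 0.234, -0.234, -0.667]
contact_force: [0.5, -1.9, 0.1]
opening: 0.002
clock: 4.42
tool_pos: [0.6022, 0.2436, 0.1517]
eef_rot: [0.667, 0.234, -0.234, -0.667]
contact_force: [-0.5, -2.4, 0.0]
opening: 0.01
clock 4.4167 now mincer [[ 63.5  48.8 151.7]] F [-0.5 -2.4  0. ] open 0.01
jaw yaw in mincer 90.0 tooly [ 0. -0. -1.]
shift in cur tool mm [ 1.2 -0.3  0.5] in target-oriented tool [ 1.2 -0.3  0.5] turn [ 0. -0. -0.]
```

View pics/c3.png

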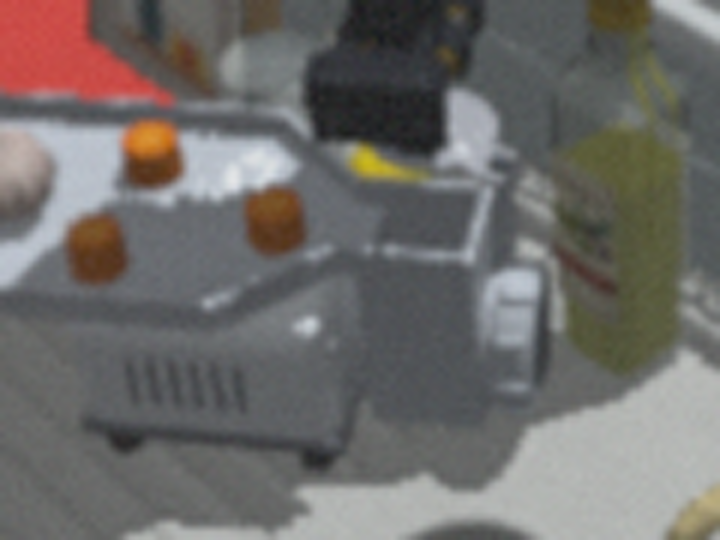

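Cover nearly open; push to the stop until the force rises.

```bash
python3 -m inch '[[2,0,0,0,0,0],[0,0,0,0,0,0]]';python3 -m inch '[[2,0,0,0,0,0],[0,0,0,0,0,0]]';python3 -m inch '[[2,0,0,0,0,0],[0,0,0,0,0,0]]'
```

```text
clock: 4.63
tool_pos: [0.6037, 0.245, 0.1516]
eef_rot: [0.667, 0.234, -0.234, -0.667]
contact_force: [0.2, -1.7, 0.0]
opening: 0.007
clock: 4.8
tool_pos: [0.6053, 0.2463, 0.1516]
eef_rot: [0.667, 0.234, -0.234, -0.667]
contact_force: [0.3, -2.7, 0.3]
opening: 0.005
clock: 4.97
tool_pos: [0.6069, 0.2474, 0.1516]
eef_rot: [0.667, 0.234, -0.234, -0.667]
contact_force: [-0.4, -3.7, 0.7]
opening: 0.003
```

```bash
python3 -m inch '[[2,0,0,0,0,0],[0,0,0,0,0,0]]';python3 -m inch '[[2,0,0,0,0,0],[0,0,0,0,0,0]]';python3 - <<'E'
from h import *
plan(63,50,152,90)
from plant import r
d=r.snapshot("side");cv2.imwrite("pics/side2.png",d["img"][:,:,::-1])
a=cv2.imread("pics/side2.png")[115:205,215:335]
cv2.imwrite("pics/c4.png",cv2.resize(a,None,fx=6,fy=6,interpolation=cv2.INTER_CUBIC))
E
```

```text
clock: 5.13
tool_pos: [0.607, 0.2475, 0.1515]
eef_rot: [0.668, 0.233, -0.236, -0.667]
contact_force: [-3.8, -5.5, 2.9]
opening: 0.005
clock: 5.3
tool_pos: [0.6072, 0.2476, 0.1514]
eef_rot: [0.668, 0.231, -0.237, -0.666]
contact_force: [-8.2, -7.3, 5.9]
opening: 0.004
clock 5.3 now mincer [[ 63.5  55.2 151.4]] F [-8.2 -7.3  5.9] open 0.004
jaw yaw in mincer 89.9 tooly [-0.007 -0.005 -1.   ]
shift in cur tool mm [-5.2 -0.5  0.5] in target-oriented tool [-5.2 -0.6  0.5] turn [-0.    -0.001 -0.008]
```

View pics/c4.png

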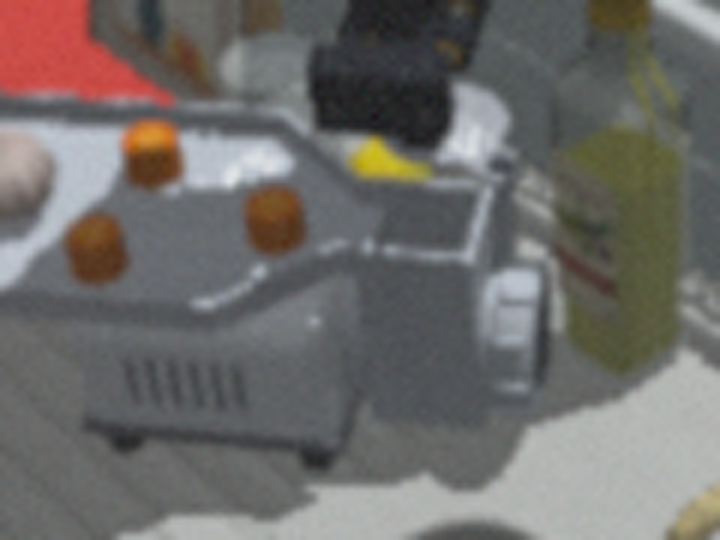

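Run:
```python
from h import *
S=load("side0");T=load("top0");p=np.load("pose.npy")
m=[(63.5,55.2,151.4)]+[(63.5+a*9,55.2+b*17.5,151.4) for a,b in((-1,-1),(1,-1),(1,1),(-1,1))]+[(48,-27,142),(102,-27,142),(102,27,142),(34,29,142),(34,-29,142),(-20,83,142)]
print(((proj(S,w(p,m))-[214.6,114.6])*6).round(0).tolist())
d=np.asarray(cv2.imread("pics/side2.png"))
```

```text
[[423.0, 142.0], [400.0, 160.0], [433.0, 163.0], [445.0, 123.0], [413.0, 121.0], [364.0, 250.0], [466.0, 258.0], [484.0, 193.0], [361.0, 181.0], [337.0, 250.0], [287.0, 114.0]]
```

Run:
```python
from h import *
from plant import r
p=np.load("pose.npy")
d=r.snapshot("side");np.savez("pics/side5.npz",**d)
for v in range(121,142,3):
    uv=[(u,v) for u in range(264,294,3)]
    print(v,[tuple(int(k) for k in q) for q in inv(p,depth(d,uv)).round(0)])
s=r.get_state();print(s["contact_force"],s["clock"])
```

```text
121 [(-53, 222, 95), (-42, 223, 95), (38, -7, 259), (47, -6, 259), (56, -5, 259), (56, 27, 237), (66, 26, 239), (83, -5, 261), (84, 28, 239), (94, 27, 240)]
124 [(-50, 208, 91), (33, -23, 260), (42, -23, 260), (51, -24, 262), (59, -21, 260), (68, -21, 261), (77, -22, 262), (86, -19, 261), (94, -18, 261), (93, 25, 230)]
127 [(-45, 188, 92), (35, -35, 257), (45, -37, 260), (54, -37, 260), (63, -36, 261), (71, -33, 259), (79, -33, 259), (88, -30, 258), (97, -33, 261), (45, 237, 65)]
130 [(-42, 174, 89), (35, -38, 249), (43, -33, 246), (52, -35, 248), (62, -37, 250), (71, -36, 250), (80, -39, 253), (89, -37, 253), (97, -35, 252), (73, 107, 147)]
133 [(-43, 172, 77), (31, -27, 230), (41, -30, 233), (50, -29, 233), (58, -28, 233), (67, -27, 233), (77, -31, 237), (86, -29, 236), (94, -27, 235), (77, 87, 150)]
136 [(-11, 70, 143), (-34, 176, 62), (40, -29, 221), (48, -28, 221), (58, -29, 223), (66, -27, 222), (76, -28, 223), (85, -27, 223), (94, -27, 225), (81, 69, 152)]
139 [(-14, 75, 126), (0, 61, 138), (-27, 186, 41), (-31, 239, 0), (1, 169, 56), (43, 55, 147), (55, 46, 154), (66, 44, 157), (76, 44, 158), (83, 55, 150)]
[-7.41011667 -7.51260861  5.80825207] 5.4
```

```bash
python3 -m inch '[[-10,0,0,0,0,0],[-15,0,0,0,0,0],[-10,-15,0,0,0,0],[-10,0,20,0,0,0],[-10,0,25,0,0,0],[-10,0,25,0,0,0],[-5,0,20,0,0,0],[0,0,10,0,0,0],[0,0,0,0,0,0],[0,0,0,0,0,0]]';python3 - <<'E'
from h import *
plan(-36,-12.5,131,90)
from plant import r
p=np.load("pose.npy")
for n in("side","top"):
    d=r.snapshot(n);cv2.imwrite(f"pics/{n}6.png",d["img"][:,:,::-1]);np.savez(f"pics/{n}6.npz",**d)
a=cv2.imread("pics/side6.png")[85:205,185:345];b=cv2.imread("pics/top6.png")[130:250,170:330]
cv2.imwrite("pics/c6.png",cv2.resize(np.hstack([a,b]),(800,300),interpolation=cv2.INTER_CUBIC))
E
```

```text
clock: 6.23
tool_pos: [0.4938, 0.2854, 0.1671]
eef_rot: [-0.667, -0.236, 0.234, 0.667]
contact_force: [0.5, -0.5, 1.0]
opening: 0.007
clock 6.2333 now mincer [[-37.   -9.6 167.1]] F [ 0.5 -0.5  1. ] open 0.007
jaw yaw in mincer 90.1 tooly [ 0.002  0.001 -1.   ]
shift in cur tool mm [-3. 36. -1.] in target-oriented tool [-2.9 36.1 -1. ] turn [0.    0.001 0.002]
```

View pics/c6.png

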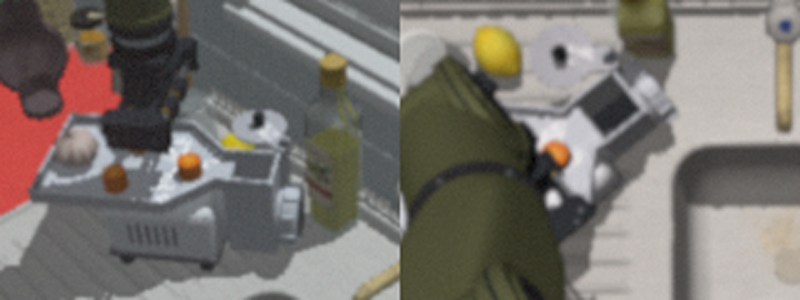

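Run:
```python
from h import *
p=np.load("pose.npy");T=load("top6")
a=T["img"][140:200,205:285,::-1];cv2.imwrite("pics/c7.png",cv2.resize(a,None,fx=10,fy=10,interpolation=cv2.INTER_CUBIC))
m=[(34,-26,142),(102,-27,142),(102,27,142),(34,26,142),(71,76,164.5),(48,-27,125),(48,27,125)]
print(((proj(T,w(p,m))-[204.5,139.5])*10).round(0).tolist())
```

```text
[[428.0, 488.0], [621.0, 338.0], [501.0, 192.0], [312.0, 346.0], [291.0, 110.0], [478.0, 467.0], [360.0, 322.0]]
```

View pics/c7.png

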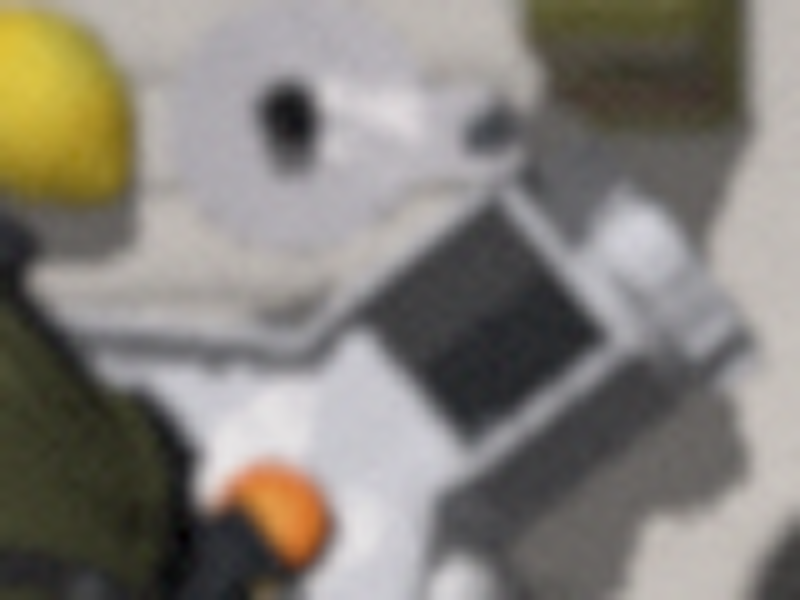

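```bash
python3 -m inch '[[-3,18,0,0,0,0],[0,12,0,0,0,0],[0,6,0,0,0,0],[0,0,0,0,0,0],[1,0,-6,0,0,0],[1.2,0,-8,0,0,0],[1.2,0,-8,0,0,0],[1.2,0,-8,0,0,0],[1.2,0,-8,0,0,0],[1.2,0,-8,0,0,0],[0,0,0,0,0,0],[0,0,0,0,0,0]]';python3 - <<'E'
from h import *
plan(47,0,131,90)
from plant import r
for n in("side","top"):
    d=r.snapshot(n);cv2.imwrite(f"pics/{n}8.png",d["img"][:,:,::-1]);np.savez(f"pics/{n}8.npz",**d)
a=cv2.imread("pics/side8.png")[115:195,205:325];b=cv2.imread("pics/top8.png")[140:220,180:300]
cv2.imwrite("pics/c8.png",cv2.resize(np.hstack([a,b]),None,fx=3.3,fy=3.3,interpolation=cv2.INTER_CUBIC))
E
```

```text
clock: 7.33
tool_pos: [0.5251, 0.2503, 0.1308]
eef_rot: [0.667, 0.234, -0.234, -0.667]
contact_force: [0.3, -0.2, 1.0]
opening: 0.002
clock 7.3333 now mincer [[ 10.   -7.1 130.8]] F [ 0.3 -0.2  1. ] open 0.002
jaw yaw in mincer 89.9 tooly [ 0.  0. -1.]
shift in cur tool mm [  7.2  -0.2 -37. ] in target-oriented tool [  7.1  -0.2 -37. ] turn [ 0.    -0.002  0.   ]
```

View pics/c8.png

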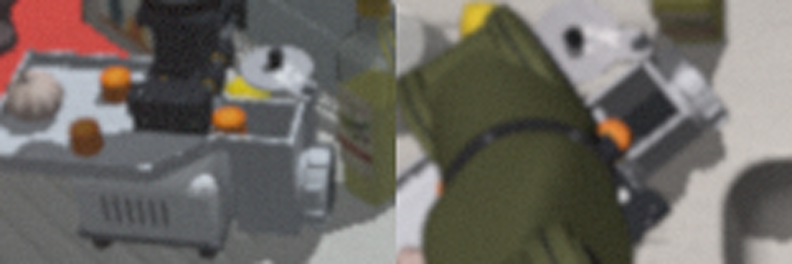

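```bash
python3 -m inch '[[1.2,0,-7,0,0,0],[1.2,0,-7,0,0,0],[1.2,0,-7,0,0,0],[1.2,0,-7,0,0,0],[1,0,-7,0,0,0],[0,0,0,0,0,0],[0,0,0,0,0,0]]';python3 - <<'E'
from h import *
plan(47,0,131,90)
from plant import r
for n in("side","top"):
    d=r.snapshot(n);cv2.imwrite(f"pics/{n}9.png",d["img"][:,:,::-1]);np.savez(f"pics/{n}9.npz",**d)
a=cv2.imread("pics/side9.png")[115:195,205:325];b=cv2.imread("pics/top9.png")[140:220,180:300]
cv2.imwrite("pics/c9.png",cv2.resize(np.hstack([a,b]),None,fx=3.3,fy=3.3,interpolation=cv2.INTER_CUBIC))
E
```

```text
clock: 8.02
tool_pos: [0.5514, 0.2266, 0.1307]
eef_rot: [0.667, 0.234, -0.234, -0.667]
contact_force: [0.2, -0.7, -0.6]
opening: 0.002
clock 8.0167 now mincer [[ 45.   -1.4 130.7]] F [ 0.2 -0.7 -0.6] open 0.002
jaw yaw in mincer 89.9 tooly [ 0. -0. -1.]
shift in cur tool mm [ 1.4 -0.3 -2. ] in target-oriented tool [ 1.4 -0.3 -2. ] turn [ 0.    -0.002  0.   ]
```

View pics/c9.png

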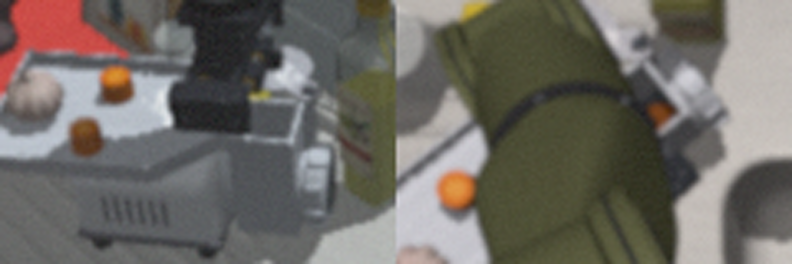

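```bash
python3 -m inch '[[0,-20,5,0,0,0],[0,-18,10,0,0,0],[5,0,22,0,0,0],[10,0,30,0,0,0],[10,0,30,0,0,0],[10,0,30,0,0,0],[10,0,20,0,0,0],[5,0,10,0,0,0],[0,0,0,0,0.11,0],[0,0,0,0,0.11,0],[0,0,0,0,0.094,0],[0,0,0,0,0,0]]';python3 - <<'E'
from h import *
plan(-115,48.5,131,72)
from plant import r
for n in("side","top"):
    d=r.snapshot(n);cv2.imwrite(f"pics/{n}10.png",d["img"][:,:,::-1]);np.savez(f"pics/{n}10.npz",**d)
a=cv2.imread("pics/side10.png")[115:195,205:325];b=cv2.imread("pics/top10.png")[140:220,180:300]
cv2.imwrite("pics/c10.png",cv2.resize(np.hstack([a,b]),None,fx=3.3,fy=3.3,interpolation=cv2.INTER_CUBIC))
E
```

```text
clock: 9.12
tool_pos: [0.4919, 0.3803, 0.1686]
eef_rot: [0.696, 0.126, -0.126, -0.695]
contact_force: [0.2, 0.4, -0.0]
opening: 0.003
clock 9.1167 now mincer [[-112.2   48.3  168.6]] F [ 0.2  0.4 -0. ] open 0.003
jaw yaw in mincer 71.8 tooly [ 0.    -0.001 -1.   ]
shift in cur tool mm [-0.7 37.6  2.7] in target-oriented tool [-0.7 37.6  2.7] turn [ 0.001 -0.003 -0.   ]
```

View pics/c10.png

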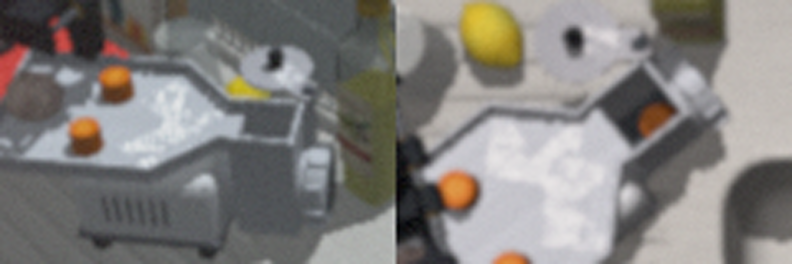

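```bash
python3 -m inch '[[-0.7,18,2.7,0,0,0],[0,13,0,0,0,0],[0,6.5,0,0,0,0],[0,0,-4,0,0,0],[0,0,-8,0,0,0],[0,0,-9,0,0,0],[0,0,-9,0,0,0],[0,0,-9,0,0,0],[0,0,-9,0,0,0],[0,0,-9,0,0,0],[0,0,0,0,0,0],[0,0,0,0,0,0]]';python3 - <<'E'
from h import *
plan(0,11,131,72)
from plant import r
for n in("side","top"):
    d=r.snapshot(n);cv2.imwrite(f"pics/{n}11.png",d["img"][:,:,::-1]);np.savez(f"pics/{n}11.npz",**d)
a=cv2.imread("pics/side11.png")[115:195,205:325];b=cv2.imread("pics/top11.png")[140:220,180:300]
cv2.imwrite("pics/c11.png",cv2.resize(np.hstack([a,b]),None,fx=3.3,fy=3.3,interpolation=cv2.INTER_CUBIC))
E
```

```text
clock: 10.22
tool_pos: [0.5108, 0.3292, 0.1313]
eef_rot: [0.696, 0.127, -0.127, -0.696]
contact_force: [0.3, 0.4, -0.7]
opening: 0.008
clock 10.2167 now mincer [[-60.5  31.1 131.3]] F [ 0.3  0.4 -0.7] open 0.008
jaw yaw in mincer 71.9 tooly [ 0. -0. -1.]
shift in cur tool mm [ -0.3   0.4 -63.7] in target-oriented tool [ -0.4   0.3 -63.7] turn [ 0.    -0.001  0.   ]
```

View pics/c11.png

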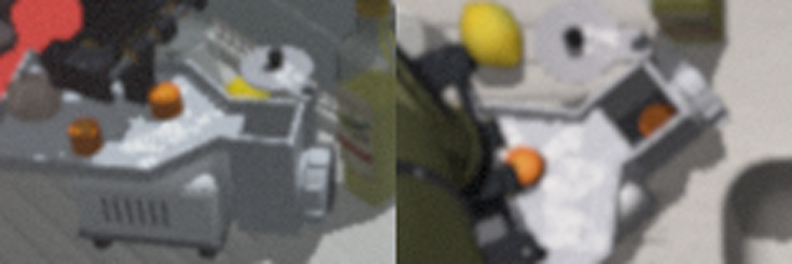

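```bash
cat >> h.py <<'E'
def oranges(d,p):
    hsv=cv2.cvtColor(d["img"],cv2.COLOR_RGB2HSV);m=((hsv[...,0]>4)&(hsv[...,0]<20)&(hsv[...,1]>150)&(hsv[...,2]>70)).astype(np.uint8)
    k,l,st,c=cv2.connectedComponentsWithStats(m)
    for i in range(1,k):
        P=inv(p,atz(d,[c[i]],.147))[0]
        if st[i,4]>15 and abs(P[1])<90 and -200<P[0]<120: print("piece",P[:2].round(1),st[i,2:])
def look(tag):
    from plant import r
    p=np.load("pose.npy")
    D={n:r.snapshot(n) for n in("side","top")}
    a=D["side"]["img"][115:195,205:325,::-1];b=D["top"]["img"][140:220,180:300,::-1]
    cv2.imwrite(f"pics/{tag}.png",cv2.resize(np.hstack([a,b]),None,fx=3.3,fy=3.3,interpolation=cv2.INTER_CUBIC))
    oranges(D["top"],p);np.savez(f"pics/{tag}.npz",**D["top"])
E
python3 - <<'E'
from h import *
oranges(load("top11"),np.load("pose.npy"))
E
```

```text
piece [ 79.6 -16.2] [10  9 51]
piece [-29.3  19.5] [10 11 77]
piece [-95.5 -49. ] [ 9  5 28]
```

```bash
python3 -m inch '[[0,0,-8,0,0,0],[0,0,-9,0,0,0],[0,0,-9,0,0,0],[0,0,-9,0,0,0],[0,0,-9,0,0,0],[0,0,-8,0,0,0],[0,0,0,0,0,0],[0,0,0,0,0,0]]';python3 - <<'E'
from h import *
look("c12");plan(40,0,131,90)
E
```

```text
clock: 10.98
tool_pos: [0.5291, 0.2806, 0.1312]
eef_rot: [0.696, 0.127, -0.127, -0.696]
contact_force: [-1.0, 1.6, 1.4]
opening: 0.001
piece [ 79.5 -16.3] [10  9 52]
piece [21.   4.1] [11 11 71]
clock 11.0833 now mincer [[-12.6  15.4 131.3]] F [-0.3  0.  -0.5] open 0.003
jaw yaw in mincer 72.0 tooly [-0.     0.001 -1.   ]
shift in cur tool mm [  1.5   0.2 -54.8] in target-oriented tool [-15.4   0.3 -52.6] turn [-0.001 -0.314  0.   ]
```

View pics/c12.png

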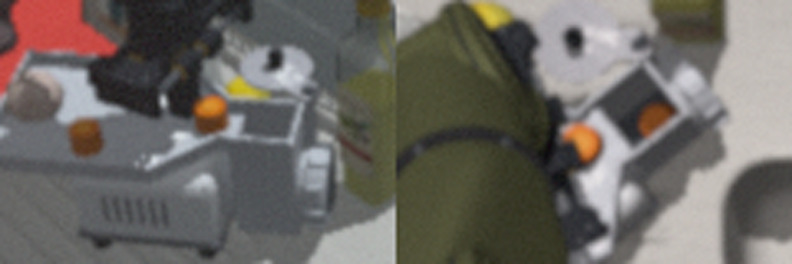

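```bash
python3 -m inch '[[0,0,-6,0,-0.025,0],[0,0,-7,0,-0.025,0],[0,0,-7,0,-0.025,0],[0,0,-7,0,-0.025,0],[0,0,-7,0,-0.025,0],[0,0,-7,0,-0.025,0],[0,0,-7,0,-0.025,0],[0,0,-7,0,-0.025,0],[0,0,-4,0,0,0],[0,0,0,0,0,0],[0,0,0,0,0,0]]';python3 - <<'E'
from h import *
look("c13");plan(40,0,131,90)
E
```

```text
clock: 12.0
tool_pos: [0.5547, 0.2291, 0.1312]
eef_rot: [-0.679, -0.196, 0.196, 0.68]
contact_force: [0.7, 0.7, -0.8]
opening: 0.002
piece [ 85.  -16.2] [ 8  6 31]
clock 12.1 now mincer [[ 44.6   2.7 131.2]] F [-0.2  0.3 -0.3] open 0.005
jaw yaw in mincer 83.5 tooly [-0.     0.001 -1.   ]
shift in cur tool mm [-3.2  0.2  4.2] in target-oriented tool [-2.7  0.2  4.6] turn [-0.001 -0.113  0.   ]
```

View pics/c13.png

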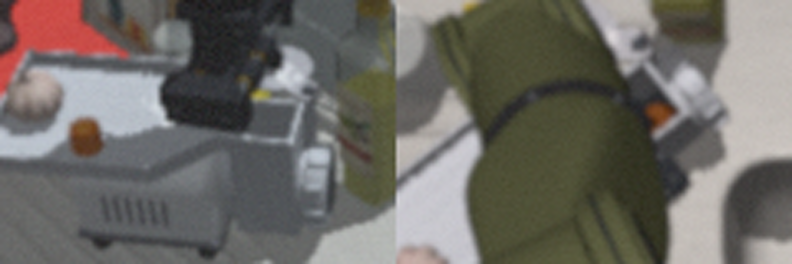

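```bash
python3 -m inch '[[0,-20,5,0,-0.113,0],[0,-18,10,0,0,0],[-5,0,22,0,0,0],[-10,0,30,0,0,0],[-10,0,30,0,0,0],[-10,0,30,0,0,0],[-10,0,25,0,0,0],[-10,0,15,0,0,0],[0,0,0,0,-0.11,0],[0,0,0,0,-0.11,0],[0,0,0,0,-0.1,0],[0,0,0,0,0,0]]';python3 - <<'E'
from h import *
look("c14");plan(-122,-52,131,108.4)
E
```

```text
clock: 13.1
tool_pos: [0.4074, 0.3255, 0.1693]
eef_rot: [-0.621, -0.339, 0.339, 0.621]
contact_force: [-0.2, -0.8, -0.6]
opening: 0.007
piece [ 70.9 -13.7] [ 16  11 102]
piece [-89.9 -42. ] [10  9 61]
clock 13.2 now mincer [[-121.9  -51.7  169.3]] F [ 0.6 -0.1 -0.1] open 0.003
jaw yaw in mincer 108.1 tooly [-0.     0.001 -1.   ]
shift in cur tool mm [-0.2 38.3  0.1] in target-oriented tool [-0.2 38.3  0.1] turn [-0.    -0.005  0.   ]
```

View pics/c14.png

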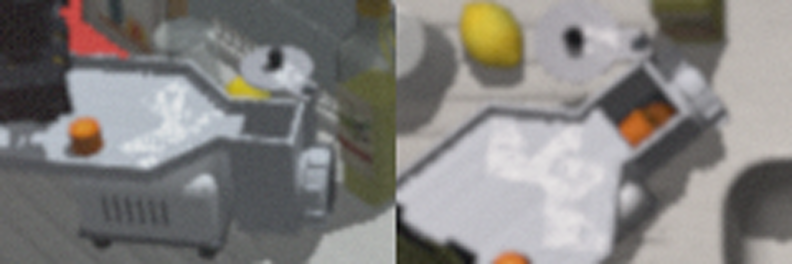

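Two pieces are in the throat. Now the third.

```bash
python3 -m inch '[[0,18,0,0,0,0],[0,13,0,0,0,0],[0,6.5,0,0,0,0],[0,0,-4,0,0,0],[0,0,-8,0,0,0],[0,0,-9,0,0,0],[0,0,-9,0,0,0],[0,0,-9,0,0,0],[0,0,-9,0,0,0],[0,0,-9,0,0,0],[0,0,0,0,0,0],[0,0,0,0,0,0]]';python3 - <<'E'
from h import *
look("c15");plan(-10,-15,131,108.4)
E
```

```text
clock: 14.2
tool_pos: [0.4564, 0.2934, 0.1318]
eef_rot: [-0.622, -0.337, 0.337, 0.622]
contact_force: [-0.7, -0.4, -0.4]
opening: 0.003
piece [ 70.8 -13.8] [ 16  11 101]
piece [-33.7 -23.7] [10  6 34]
clock 14.3 now mincer [[-67.9 -34.1 131.7]] F [ 0.5  0.1 -0.1] open 0.004
jaw yaw in mincer 108.3 tooly [-0.  0. -1.]
shift in cur tool mm [ -0.1   0.7 -60.9] in target-oriented tool [ -0.2   0.7 -60.9] turn [-0.001 -0.002  0.   ]
```

View pics/c15.png

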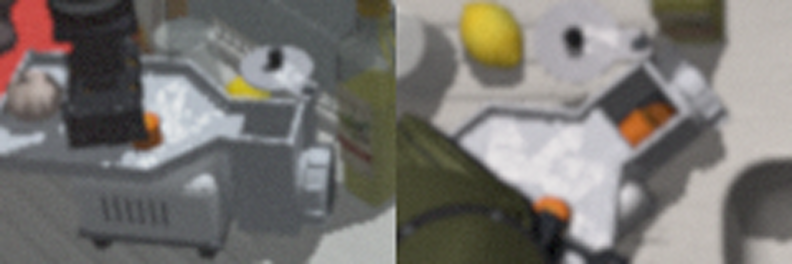

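```bash
python3 -m inch '[[0,0,-8,0,0,0],[0,0,-9,0,0,0],[0,0,-9,0,0,0],[0,0,-9,0,0,0],[0,0,-9,0,0,0],[0,0,-8,0,0,0],[0,0,0,0,0,0],[0,0,0,0,0,0]]';python3 - <<'E'
from h import *
look("c16");plan(47,0,131,90)
E
```

```text
clock: 14.97
tool_pos: [0.4999, 0.265, 0.1316]
eef_rot: [-0.622, -0.337, 0.337, 0.622]
contact_force: [-0.2, -0.4, 0.5]
opening: 0.002
piece [ 70.8 -13.8] [ 16  11 101]
clock 15.0667 now mincer [[-18.5 -17.7 131.7]] F [-0.7  0.1  0.3] open 0.008
jaw yaw in mincer 108.3 tooly [-0.001  0.    -1.   ]
shift in cur tool mm [ -3.7   0.6 -67.8] in target-oriented tool [ 17.7   0.7 -65.5] turn [-0.001  0.319 -0.   ]
```

View pics/c16.png

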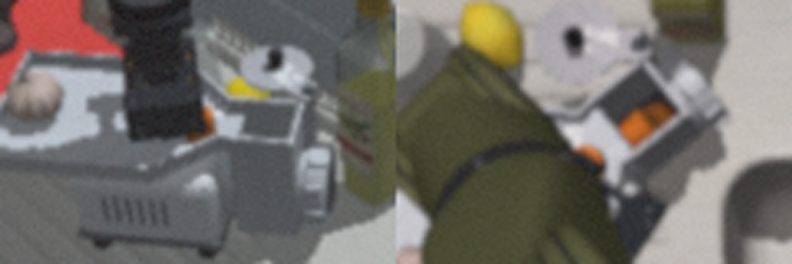

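```bash
python3 -m inch '[[0,0,-6,0,0.025,0],[0,0,-7,0,0.025,0],[0,0,-7,0,0.025,0],[0,0,-7,0,0.025,0],[0,0,0,0,0,0],[0,0,0,0,0,0]]';python3 - <<'E'
from h import *
look("c17");plan(47,0,131,90)
E
```

```text
clock: 15.57
tool_pos: [0.522, 0.2493, 0.1317]
eef_rot: [0.638, 0.306, -0.305, -0.638]
contact_force: [-0.9, 0.0, 0.2]
opening: 0.006
piece [ 66.9 -12.4] [ 21  13 124]
clock 15.6667 now mincer [[  7.7 -10.2 131.7]] F [-0.4 -0.6 -1. ] open 0.007
jaw yaw in mincer 102.6 tooly [-0.  0. -1.]
shift in cur tool mm [  1.4   0.7 -40.6] in target-oriented tool [ 10.2   0.7 -39.3] turn [-0.     0.219 -0.   ]
```

View pics/c17.png

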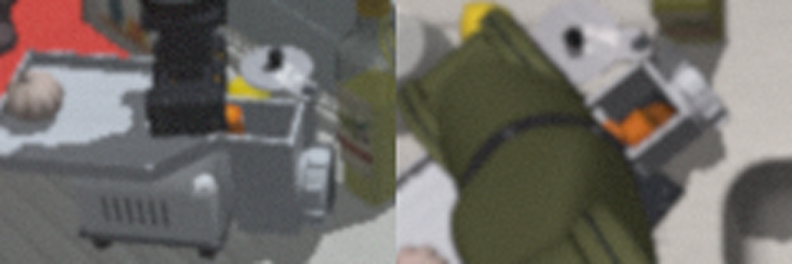

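Piece is in the neck, centred. Finish the push.

```bash
python3 -m inch '[[0,0,-6,0,0.02,0],[0,0,-7,0,0.02,0],[0,0,-7,0,0.02,0],[0,0,-7,0,0.02,0],[0,0,-7,0,0.02,0],[0,0,-6,0,0,0],[0,0,0,0,0,0],[0,0,0,0,0,0]]';python3 - <<'E'
from h import *
look("c18");plan(47,0,131,90)
E
```

```text
clock: 16.33
tool_pos: [0.5516, 0.223, 0.1317]
eef_rot: [0.652, 0.273, -0.273, -0.652]
contact_force: [0.5, 0.8, 0.1]
opening: 0.002
clock 16.4333 now mincer [[ 46.8  -3.5 131.7]] F [ 0.5 -0.1 -0.5] open 0.007
jaw yaw in mincer 96.8 tooly [-0.  0. -1.]
shift in cur tool mm [ 3.4  0.7 -0.6] in target-oriented tool [ 3.5  0.7 -0.2] turn [-0.001  0.119 -0.   ]
```

View pics/c18.png

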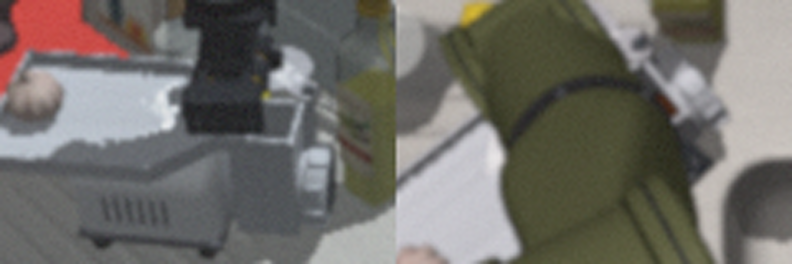

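Withdraw up and back, high above everything, and check.

```bash
python3 -m inch '[[0,-20,3,0,0,0],[0,-25,8,0,0,0],[0,-25,20,0,0,0],[-5,-10,35,0,0,0],[-5,0,38,0,0,0],[-5,0,38,0,0,0],[0,0,38,0,0,0],[0,0,38,0,0,0],[0,0,38,0,0,0],[0,0,20,0,0,0],[0,0,0,0,0,0],[0,0,0,0,0,0]]';python3 - <<'E'
from h import *
from plant import r
look("c19");plan(47,0,131,90)
d=load("c19");p=np.load("pose.npy")
a=d["img"][140:200,205:285,::-1];cv2.imwrite("pics/c20.png",cv2.resize(a,None,fx=9,fy=9,interpolation=cv2.INTER_CUBIC))
uv=[(u,v) for v in range(170,186,2) for u in range(240,268,2)];P=inv(p,depth(d,uv))
m=(abs(P[:,1])<25)&(P[:,0]>50)&(P[:,0]<100);print([tuple(int(k) for k in q) for q in P[m]])
cv2.imwrite("pics/fin_top.png",d["img"][...,::-1])
E
```

```text
clock: 17.43
tool_pos: [0.3423, 0.4071, 0.2118]
eef_rot: [-0.651, -0.275, 0.275, 0.652]
contact_force: [0.2, 0.3, 0.2]
opening: 0.003
piece [ 73.1 -12.2] [ 16  15 126]
clock 17.5333 now mincer [[-223.6  -51.1  211.7]] F [-0.1 -1.  -0.2] open 0.004
jaw yaw in mincer 96.7 tooly [ 0.001 -0.001 -1.   ]
shift in cur tool mm [  19.    81.  -274.6] in target-oriented tool [  51.1   80.7 -270.6] turn [ 0.001  0.118 -0.   ]
[(85, 7, 103), (89, 5, 97), (94, 2, 93), (98, 0, 88), (72, 10, 100), (76, 6, 103), (81, 1, 108), (85, -1, 106), (90, -4, 103), (94, -7, 99), (99, -8, 87), (68, 7, 97), (73, 2, 103), (77, -1, 100), (82, -5, 102), (86, -8, 103), (91, -11, 96), (95, -12, 86), (60, 11, 73), (65, 3, 92), (69, 0, 96), (74, -5, 99), (78, -9, 102), (83, -15, 112), (87, -15, 97), (51, 10, 73), (56, 6, 73), (61, 0, 83), (65, -5, 95), (70, -9, 96), (74, -13, 98), (79, -16, 98), (52, 1, 76), (57, -3, 81), (61, -6, 76), (66, -13, 94), (71, -17, 97), (53, -7, 76), (58, -10, 73)]
```

View pics/c20.png

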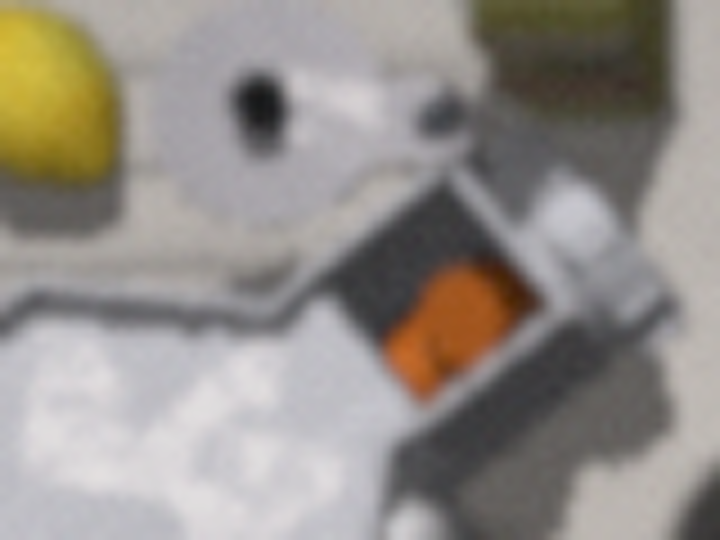

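View pics/fin_top.png

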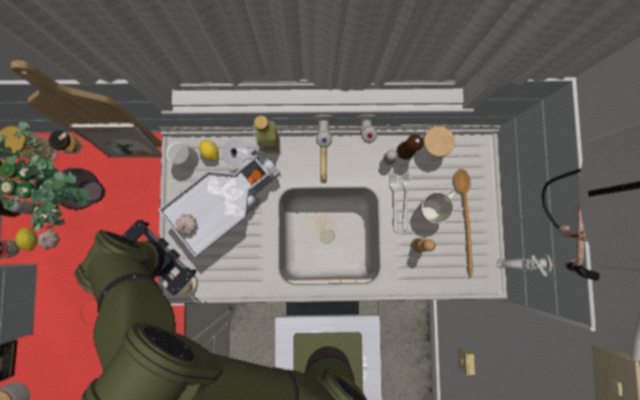

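```bash
python3 -c "
from plant import r
print(r.finish_job())"
```

```text
the job is handed in; nothing more can be done
None
```

The swing cover is open and all three carrot pieces are down in the feed throat. I handed the job in at about 17.5 s, and no verdict was reported.

- **Cover:** with the gripper closed, I pushed the knob towards mincer +y until it met the end stop, where the force rose to about 11 N. It was still open in the last top picture.
- **Pieces:** I pushed them one after another through the neck, with the fingertips about 6 mm above the tray floor. None was gripped or lifted. The force readings taken while pushing them stayed below 3 N.
- **Last checks:** the top camera showed the tray empty except for the garlic, at the same spot as before. The orange pieces are stacked in the throat with their highest surface at about z 97–112 mm, so every centre is more than 8 mm below the tray floor (125 mm). The gripper stood clear, about 220 mm behind the mincer origin and 210 mm up, and the rest of the worktop looked unchanged.
- **Disagreements:** the two cameras differed on positions by a few millimetres. The knob met its stop about 6 mm further on than I expected, because the closed fingertips are thinner than I had assumed (about 22 mm, not 35 mm). Neither affected the result.

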